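Hang the herb carrier on the kitchen rail and slide it to its mark

ROBOT

A 6-joint arm with a two-finger parallel gripper is mounted at the origin on the work surface. World frame = base frame: x ahead of the robot, y to its left, z up, the work surface at z = 0. Lengths are in m, angles in rad, forces in N, time in s.
With the tool pointing down it reaches from about 0.4 to 0.925 m from the base axis. Payload 12.5 kg.
Tool frame: the origin (TCP) lies between the finger pads; the fingertips stand 17 mm ahead of it and the grasp point (between the pads) lies 2 mm behind it; z points along the fingers, y is the line along which they close (so a half turn about z gives the same grasp; the last joint's range is limited). The gripper opens to 95 mm and grips with 3 to 60 N. Pads are 20 mm wide; open, the fingers measure 119 mm over their backs; the gripper's body (75 mm by 180 mm) begins 59 mm behind the grasp point.
Start: joints at [1.044, 0.491, 1.559, -0, 1.092, -0.106], TCP at [0.255, 0.571, 0.198] pointing down, gripper open.
Joint ranges: [-3.1, 3.1], [-0.84, 2.19], [0.05, 2.79], [-1.13, 4.28], [0.06, 2.93], [-2.69, 2.69]. Speed limits (rad/s): [2.22, 2.22, 2.79, 3.14, 3.14, 3.14].

INTERFACE

Orientations are given as [roll, pitch, yaw] about the fixed x, y, z axes, in that order (R = Rz(yaw) Ry(pitch) Rx(roll)).
In Python, from workcell import ctrl gives the robot as it stands. Calls block until the motion is done:
- ctrl.goto(position, orientation): joint-space move of the TCP to a pose.
- ctrl.move_linear(position, rotation=None, vel=0.15): straight line of the TCP; rotation=None keeps the orientation; vel is the mean speed in m/s.
- ctrl.movej(angles): joint-space move.
- ctrl.release() and ctrl.close(): open the fingers fully, or close them until they stop; the grip force is fixed at half the most.
- ctrl.pause(seconds).
- ctrl.solve_ik(position, orientation): joint angles nearest the present ones, or None.
- ctrl.state(): the state.
- ctrl.read_camera(name): name is "side" or "top"; returns (picture, depth): 384x512x3 uint8, red, green, blue; 384x512 float32, m along the optical axis (not along the pixel's ray), 0 where there is no reading.
- ctrl.camera_params(name): a dict with "K" (3x3 intrinsics, pixels), "R" (3x3) and "t" (3): a world point X has camera coordinates R X + t. Camera axes: x right, y down, z forward; pixel columns grow to the right and rows downward; lengths in m; the calibration is good to about 2 mm. A picture is of the moment at which its call begins. camera_params takes no time and is no camera call.
A pose or a line that the arm cannot do raises ctrl.PlanningError and nothing moves.
- ctrl.finish_job(): hands the job in; it is judged then, once.
The state is a dict: "clock": time; "joint_positions": joint angles; "qd": joint speeds; "joint_torque": joint torques, N m; "tcp_pos": TCP position; "tool_rot": TCP orientation; "force": force on the tool from outside, world axes, zero at the start; "ft_torque": the same for the moment, N m; "finger_gap": finger opening in m; "gripper_force": force on a finger pad.
Only numpy, scipy, OpenCV 4.12 (cv2) and the standard library are available. Lean on these libraries where they do the work, as an engineer would, in place of code of your own. Each camera call takes 0.05 s, during which the arm holds its last target. There are 200 camera calls.

TASK

Pick up the small two-jar herb carrier by its thumb tab and hook it over the open end of the flat rail, where no wire shelf is above it. Then slide it along the rail, under the wire shelf, until its hook sits at the mark, and let go of it there. Do not tip the carrier and leave the spice jars on the counter and the turner on the rail where they are.

Things in the scene. Friction and masses are not known exactly. Their poses are not given: they have to be found in the camera images.
- carrier: Loose steel carrier, 0.3 kg, 178 mm tall, standing on the counter. Origin: underside, below the middle of its hook; z up; its thumb tab points to its -x. Tray 60 (x) by 92 (y) mm, rim 14 mm, centred at x=+4 mm, with two small herb jars fixed in it (tops at z=45 mm). A flat stem, 12 mm wide (y), x=-19..-9 mm, rises from the tray to the hook.
- carrier_grip (a point): Middle of the thumb tab, at (-48, 0, 100) mm in the carrier's frame, axes alike. The tab is a black bar 12 mm thick (y), x=-69..-19 mm, z=88..112 mm. Grip it across y with the tool leaning back to the carrier's -x side, about 35 degrees from vertical: the stem and hook rise close beside it.
- carrier_hook (a point): Middle of the hook's inside top (the face that rests on the rail), at (0, 0, 170) mm in the carrier's frame, axes alike. Square hook 36 mm wide (y), open downward: slot 18 mm wide (x=-9..+9 mm) and 22 mm deep, between the stem and a far lip 8 mm thick; top plate 8 mm thick.
- rail: Fixed rail stand; origin on the counter below the rail's middle, y along the rail, x away from the robot. The rail: flat steel bar 10 mm thick (x), 20 mm high, top face at z=250 mm, 440 mm long (y=-220..+220 mm). End posts 16 mm wide at y=+-212 mm, feet 90 by 30 mm. Open above only for y=+48..+220 mm; the rest lies under a wire shelf.
- rail_open (a point): Point on the rail's top face in the middle of the open end, at (0, 130, 250) mm in the rail's frame, axes alike: hook the carrier on here.
- shelf_corner (a point): The wire shelf's front corner beside the open end, at (-40, 45, 278) mm in the rail's frame, axes alike. The 6 mm wires lie at z=275..281 mm, over y=-218..+48 mm, x=-43..+78 mm, only 25 mm above the rail: no hook can be lifted on there, and a tool holding the carrier there must lean back towards the robot. Rear uprights at x=75 mm, y=-205 and +30 mm; two jars on it at y=-185 mm.
- mark: Fixed mark on the rail, under the shelf, 0 to 70 mm to the rail's -y side of its middle: a dark band 4 mm wide round the bar, with a black pointer 14 mm wide, 36 mm tall, standing on the shelf's front wire right above. Origin on the rail's top face at the middle of the band; axes as the rail's.
- turner: Loose steel turner already hanging on the rail near its -y end (rail y about -180 mm), blade 50 mm wide, reaching 167 mm below the rail's top. Origin at the inside top of its hook. Leave it.
- jar_a: Loose spice jar with metal lid, 50 mm diameter, 101 mm tall, on the counter. Origin at the centre of its underside. Leave it.
- jar_b: Another such jar, same size and origin. Leave it.
- jar_c: Another such jar, same size and origin. Leave it.

How it is judged:
By the outcome, as a careful person would: the job done as asked, in the order asked, and still so for the second after the job is handed in, with the robot touching nothing.
It also fails if it takes over 50 s, if anything falls off the work surface, if the arm or the gripper's body presses on something with over 40 N, if the wrist force passes 120 N, or if a joint passes its speed limit or range.

## Working session

There is one attempt and no reset: what is moved stays moved. The work goes in short steps, each a Python script; the robot and the scene stay as the last script left them, time stands still between calls to the robot, and variables do not carry over. Pictures are saved under pics/ and viewed, at most 13 in all, crops included, and the job is handed in when it is done.

```bash
mkdir -p pics
cat > h.py <<'E'
import numpy as np, cv2
from workcell import ctrl
def snap(name,tag):
    im,d=ctrl.read_camera(name); cv2.imwrite(f'pics/{tag}.png',im[:,:,::-1]); np.save(f'pics/{tag}_d.npy',d); np.save(f'pics/{tag}_i.npy',im); return im,d
def cloud(name,d):
    p=ctrl.camera_params(name);K,R,t=[np.asarray(p[k]) for k in('K','R','t')]
    v,u=np.indices(d.shape); c=np.stack([(u-K[0,2])/K[0,0]*d,(v-K[1,2])/K[1,1]*d,d],-1)
    return (c-t)@R   # world
def proj(name,X):
    p=ctrl.camera_params(name);c=np.asarray(p['R'])@np.asarray(X)+p['t'];q=np.asarray(p['K'])@c;return q[:2]/q[2]
E
python3 - <<'E'
from h import *
for n in('top','side'):
    snap(n,n+'0'); p=ctrl.camera_params(n); print(n,p['K'],'pos',-np.asarray(p['R']).T@p['t'],'fwd',np.asarray(p['R'])[2])
print(ctrl.state())
E
```

```text
top [[414.88348059   0.         258.66639627]
 [  0.         414.88348059 192.26073164]
 [  0.           0.           1.        ]] pos [0.32933665 0.08305489 1.23727337] fwd [ 0.20762185  0.00222048 -0.97820664]
side [[369.02085856   0.         254.98789563]
 [  0.         369.02085856 192.9781163 ]
 [  0.           0.           1.        ]] pos [ 0.40342491 -0.69928354  0.71871472] fwd [ 0.16704418  0.81156337 -0.559876  ]
{'clock': 0.1, 'joint_positions': array([ 1.04439143e+00,  4.91489622e-01,  1.55937260e+00,  1.09380494e-05,
        1.09172472e+00, -1.05618860e-01]), 'qd': array([-0.00021717, -0.00058386, -0.00065153, -0.00062514,  0.00127354,
        0.00103177]), 'joint_torque': array([ 1.59478237e-03, -6.13624620e+01, -2.58604574e+01,  6.93390286e-02,
        4.69871261e-02,  3.91599986e-05]), 'tcp_pos': array([0.25517   , 0.57028569, 0.19733168]), 'tool_rot': array([-3.14060493e+00, -1.14467705e-04,  2.72080151e+00]), 'force': array([-0.28261561,  0.05066427, -0.37993036]), 'ft_torque': array([-0.04389563, -0.04368981,  0.00630767]), 'gripper_force': 0.0, 'finger_gap': 0.09504029219288229}
```

View pics/top0.png

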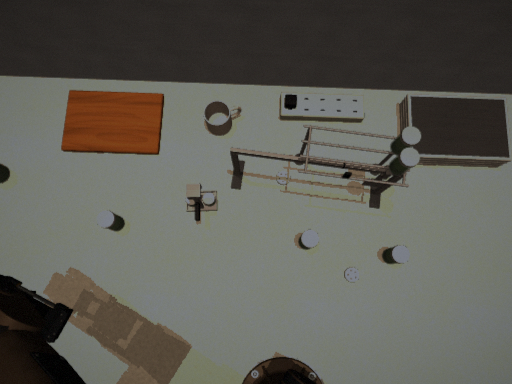

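View pics/side0.png

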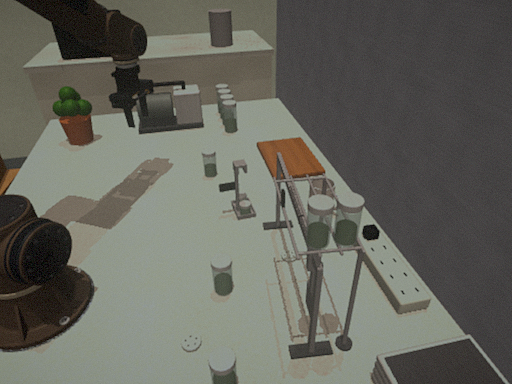

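Top view: the carrier is at about (200,200) with its tab pointing down the image (-x). The rail runs from (235,155) to (405,185), and jars stand at (107,220), (309,239) and (398,254). The side view shows the same layout. Next I'll look at enlarged crops and heights.

Run:
```python
from h import *
for n,(r0,r1,c0,c1) in {'top':(120,240,180,420),'side':(140,360,200,380)}.items():
    im=np.load(f'pics/{n}0_i.npy')[r0:r1,c0:c1]; im=cv2.convertScaleAbs(im,alpha=1.5,beta=10)
    f=3.3 if n=='top' else 2.7
    cv2.imwrite(f'pics/{n}0c.png',cv2.resize(im,None,fx=f,fy=f,interpolation=cv2.INTER_CUBIC)[:,:,::-1])
d=np.load('pics/top0_d.npy'); P=cloud('top',d)
z=P[...,2]
print('counter z',np.median(z[230:280,200:280]))
# carrier
s=np.zeros_like(z,bool); s[175:230,180:225]=True
for a,b in((.08,.13),(.14,.2),(.035,.06)):
    m=s&(z>a)&(z<b)&(d>0); q=P[m]; print('car',a,b,m.sum(),q.mean(0).round(4),q.min(0).round(3),q.max(0).round(3), cv2.minAreaRect((q[:,:2]*1000).astype(np.float32)))
s=np.zeros_like(z,bool); s[140:215,225:385]=True
for a,b in((.235,.262),(.268,.29)):
    m=s&(z>a)&(z<b)&(d>0); q=P[m]; print('rail',a,b,m.sum(),q.min(0).round(3),q.max(0).round(3))
    v,u=np.nonzero(m); print(list(zip(u[::12],v[::12]))[:40])
```

```text
counter z -0.0005202910529509513
car 0.08 0.13 103 [0.5119 0.2533 0.1097] [0.485 0.247 0.096] [0.541 0.261 0.123] ((513.3839111328125, 254.17666625976562), (55.58416748046875, 11.400657653808594), 4.103566646575928)
car 0.14 0.2 231 [0.5507 0.2575 0.1744] [0.534 0.239 0.141] [0.571 0.277 0.183] ((552.7777099609375, 257.50341796875), (35.674827575683594, 36.15631866455078), 3.2860074043273926)
car 0.035 0.06 179 [0.555  0.2481 0.0441] [0.535 0.216 0.036] [0.578 0.301 0.059] ((552.6016845703125, 256.33477783203125), (36.04860305786133, 84.76197814941406), 17.17760467529297)
rail 0.235 0.262 822 [ 0.595 -0.225  0.235] [0.65  0.161 0.255]
[(np.int64(230), np.int64(148)), (np.int64(235), np.int64(149)), (np.int64(232), np.int64(150)), (np.int64(244), np.int64(150)), (np.int64(234), np.int64(151)), (np.int64(246), np.int64(151)), (np.int64(258), np.int64(151)), (np.int64(241), np.int64(152)), (np.int64(253), np.int64(152)), (np.int64(265), np.int64(152)), (np.int64(242), np.int64(153)), (np.int64(254), np.int64(153)), (np.int64(266), np.int64(153)), (np.int64(244), np.int64(154)), (np.int6
[... 1470 characters left out ...]
.int64(376), np.int64(151)), (np.int64(377), np.int64(152)), (np.int64(306), np.int64(154)), (np.int64(301), np.int64(156)), (np.int64(302), np.int64(157)), (np.int64(314), np.int64(157)), (np.int64(313), np.int64(158)), (np.int64(325), np.int64(158)), (np.int64(324), np.int64(159)), (np.int64(306), np.int64(160)), (np.int64(334), np.int64(160)), (np.int64(332), np.int64(161)), (np.int64(344), np.int64(161)), (np.int64(341), np.int64(162)), (np.int64(353), np.int64(162)), (np.int64(351), np.int64(163)), (np.int64(364), np.int64(163)), (np.int64(361), np.int64(164)), (np.int64(306), np.int64(165)), (np.int64(372), np.int64(165)), (np.int64(371), np.int64(166)), (np.int64(383), np.int64(166))]
```

View pics/top0c.png

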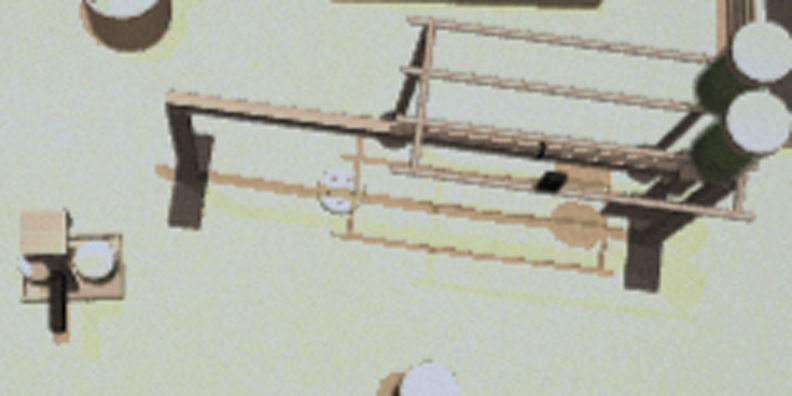

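View pics/side0c.png

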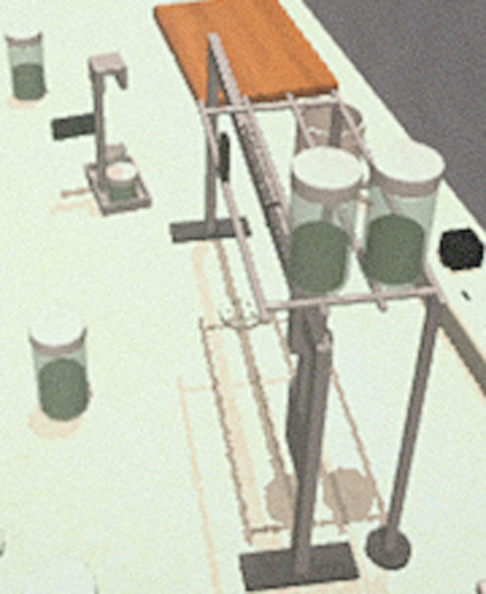

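The crops show the mark's dark band at about pixel (344,165) in the top view. The pointer is at (347,175), and the open rail end is at (231,148). I'll refine these by casting rays onto the known heights.

```bash
cat >> h.py <<'E'
def cast(name,uv,z):
    p=ctrl.camera_params(name);K,R,t=[np.asarray(p[k]) for k in('K','R','t')]
    uv=np.atleast_2d(uv).astype(float); r=np.c_[uv,np.ones(len(uv))]@np.linalg.inv(K).T@R; o=-R.T@t
    return o+r*((z-o[2])/r[:,2])[:,None]
E
python3 - <<'E'
from h import *
im=np.load('pics/top0_i.npy').astype(int); d=np.load('pics/top0_d.npy'); P=cloud('top',d); z=P[...,2]; g=im.sum(2)
def reg(r0,r1,c0,c1): s=np.zeros_like(z,bool); s[r0:r1,c0:c1]=True; return s
def px(m): v,u=np.nonzero(m); return np.c_[u,v]
q=cast('top',px(reg(175,230,180,225)&(z>.172)&(z<.186)),.178); print('hook plate',len(q),q.mean(0),cv2.minAreaRect((q[:,:2]*1000).astype(np.float32)))
m=reg(195,230,190,210)&(g<130)&(z>.104)&(z<.12); q=cast('top',px(m),.112); print('tab',len(q),q.mean(0),q.min(0),q.max(0),cv2.fitLine(q[:,:2].astype(np.float32),cv2.DIST_L2,0,.01,.01).ravel())
print(im[150:168:1,344-12:344+14:1].sum(2)[:, ::1])
# rail top: per column brightest rows in open part
print(im[143:160,226:300:6].sum(2)); print((z[143:160,226:300:6]*1000).astype(int))
s='side'; 
im2=np.load('pics/side0_i.npy').astype(int)
E
```

```text
hook plate 194 [0.55262552 0.25811989 0.178     ] ((552.4942626953125, 257.3845520019531), (34.72159194946289, 36.78275680541992), 2.147557497024536)
tab 75 [0.51164715 0.25410225 0.112     ] [0.48436684 0.24824997 0.112     ] [0.54290632 0.25999926 0.112     ] [0.9986163  0.05258789 0.51164716 0.25410226]
[[380 377 377 378 381 374 376 382 373 374 377 380 377 374 374 371 374 383
  366 378 375 373 374 366 380 375]
 [382 377 377 379 380 375 376 379 378 381 377 374 375 377 376 375 381 374
  372 379 372 367 371 378 371 372]
 [381 373 378 373 376 378 376 379 376 374 374 378 378 380 373 383 379 377
  376 383 377 372 373 375 378 370]
 [377 375 376 379 378 378 373 375 374 380 379 377 375 378 372 371 375 374
  381 377 384 376 375 381 381 374]
 [380 383 382 376 374 374 376 383 375 382 375 373 376 381 377 372 375 378
  377 370 379 381 376 378 378 383]
 [386 379 386 375 379 376 377 382 386 376 382 381 383 381 377 382 381 376
  377 380 379 378 380 376 376 372]
 [377 381 375 383 383 381 380 379 376 371 379 381 376 379 383 378 379 380
  373 379 377 379 380 381 375 374]
 [380 380 379 384 379 387 384
[... 2563 characters left out ...]
  0    0   -2   -1]
 [  -4  247  249  250  248   -3   -1   -2   -1   -5    1   -2    0]
 [   0  249  248  250  251  249    3    0   -3   -1   -3    0    1]
 [  -1  244  249  245  252  249  247    1    0    1    0   -3   -2]
 [   0  232  239  246  252  248  248  252    0   -1    0    0    4]
 [  -5  223  233  238  248  250  247  249  250  251   -2    0    2]
 [   0  217   -1    0  235  244  250  250  249  248  251    0    4]
 [  -1  207    0    2   -3  239  244  245  251  248  248  250    3]
 [   0  200    0   -1    0 1237  236  240  247  250  248  250  251]
 [  -1  187   -5   -2   -1   -2    0  229  239  245  247  249  246]
 [   0  177    0   -1    0    0   -1    0  227  237  243  248  250]]
```

Run:
```python
from h import *
im=np.load('pics/top0_i.npy').astype(int); d=np.load('pics/top0_d.npy'); P=cloud('top',d); z=P[...,2]; g=im.sum(2)
v,u=np.nonzero((z>.24)&(z<.26)&(g>285)&(g<352)); k=(u>225)&(u<292)&(v>140)&(v<165)
q=cast('top',np.c_[u,v][k],.25)
l=cv2.fitLine(q[:,:2].astype(np.float32),cv2.DIST_HUBER,0,.001,.001).ravel(); 
dr=l[:2]*np.sign(l[1]); n=np.array([dr[1],-dr[0]]); s=(q[:,:2]-l[2:])@dr; e=(q[:,:2]-l[2:])@n
print(len(q),dr,l[2:],'yaw',np.arctan2(-dr[0],dr[1]),'resid',e.min(),e.max(),e.std())
end=l[2:]+dr*s.max(); O=end-dr*.220; print('end+y',end,'rail origin',O)
yaw=np.arctan2(-dr[0],dr[1])
def toR(p): p=np.asarray(p)[:2]-O; return np.array([p@n,p@dr])
for uv in((344,164),(344,165)): c=cast('top',uv,.25)[0]; print('band',c,toR(c))
# side camera checks
for y in(.22,.13,.048,-.22): X=O+dr*y; print(y,X,proj('side',[*X,.25]),proj('top',[*X,.25]))
# posts/shelf
for nm,(a,b,zz) in dict(corner=(-.04,.045,.281),upr=(.075,.03,.281)).items(): X=O+n*a+dr*b; print(nm,X,proj('top',[*X,zz]),proj('side',[*X,zz]))
# pointer centre top
m=np.zeros_like(z,bool); m[165:185,338:355]=1; m&=(g<90)&(z>.26); w=P[m]; print('pointer',m.sum(),w.min(0),w.max(0),toR(w.mean(0)))
m=np.zeros_like(z,bool); m[165:185,338:355]=1; m&=(g<60);v,u=np.nonzero(m);print(u.mean(),v.mean(),v.min(),v.max(),u.min(),u.max()); 
for vv in (v.min(),): c=cast('top',(u[v==vv].mean(),vv),.317); print(c,toR(c[0]))
# side band
i2=np.load('pics/side0_i.npy').astype(int).sum(2)
for y in(-.0,-.02,-.04,-.06): print(y,proj('side',[*(O+dr*y),.25]))
```

```text
215 [0.10182555 0.9948023 ] [0.63868034 0.08404916] yaw -0.10200234 resid -0.00447999897806029 0.004471055619981571 0.0025858712680582306
end+y [0.64654346 0.16086923] rail origin [ 0.62414183 -0.05798727]
band [ 0.61810755 -0.12285005  0.25      ] [ 0.00060177 -0.06514009]
band [ 0.61554318 -0.12283341  0.25      ] [-0.00195097 -0.06538465]
0.22 [0.64654346 0.16086923] [277.94623636 151.63694424] [229.86638243 148.83201316]
0.13 [0.63737915 0.07133702] [283.83125707 168.20283233] [265.72416075 153.67142824]
0.048 [ 0.62902946 -0.01023676] [290.07789282 185.78663899] [298.52224077 158.09790212]
-0.22 [ 0.60174021 -0.27684376] [319.72083931 269.22928908] [406.57357309 172.6806582 ]
corner [ 0.58893189 -0.00914814] [299.08456092 170.48844217] [273.41475028 176.36805239]
upr [ 0.70180677 -0.03578011] [310.73176152 126.17715534] [324.81349249 176.01749389]
pointer 37 [ 0.57403209 -0.12363154  0.28701278] [ 0.58027644 -0.11152316  0.31870753] [-0.04182407 -0.06350049]
346.2894736842105 173.94736842105263 165 177 343 350
[[ 0.59612015 -0.10886107  0.317     ]] [-0.02269578 -0.0534627 ]
-0.0 [294.21248786 197.4252108 ]
-0.02 [296.05545943 202.61303616]
-0.04 [297.97567146 208.01828754]
-0.06 [299.9780837  213.65492628]
```

```bash
cat >> h.py <<'E'
LEAN=np.radians(35)
RO=np.array([.62414,-.05799]); RYAW=-.102; YM=-.0648
def rot(y): return np.array([[np.cos(y),-np.sin(y)],[np.sin(y),np.cos(y)]])
def railw(x,y): return RO+rot(RYAW)@[x,y]
def tcp(cxy,cz,yaw,flip,back=0.,off=(-.048,.100)):
    """TCP pose gripping a carrier whose origin is at cxy,cz; back = retreat along the tool"""
    a=.002-back
    l=np.array([off[0]+a*np.sin(LEAN),0]); p=np.array([*(np.asarray(cxy)+rot(yaw)@l),cz+off[1]-a*np.cos(LEAN)])
    y=yaw+(np.pi if flip else 0); y=(y+np.pi)%(2*np.pi)-np.pi
    return p,[np.pi,LEAN if flip else -LEAN,y]
E
python3 - <<'E'
from h import *
C=np.array([.5535,.2578])
for f in(0,1):
  for a in((C,0,.06,f,.1),(C,0,.06,f),(C,.125,.06,f),(railw(-.1,.138),.125,RYAW,f),(railw(0,.138),.08,RYAW,f),(railw(0,YM),.08,RYAW,f),(railw(0,YM),.08,RYAW,f,.15)):
    q=ctrl.solve_ik(*tcp(*a)); print(f,None if q is None else np.round(q,2))
E
```

```text
0 None
0 None
0 [ 0.47  0.24  2.07 -0.72  0.35  2.6 ]
0 [ 0.14  0.13  2.22 -0.61  0.24  2.36]
0 [ 0.08  0.34  2.08 -0.71  0.16  2.42]
0 [-0.4   0.31  2.12  0.97  0.21  0.36]
0 [-0.48 -0.01  2.11  0.45  0.5   0.86]
1 None
1 None
1 [ 0.47  0.24  2.07 -0.72  0.35 -0.54]
1 [ 0.14  0.13  2.22 -0.61  0.24 -0.78]
1 [ 0.08  0.34  2.08 -0.71  0.16 -0.72]
1 None
1 [-0.48 -0.01  2.11  0.45  0.5  -2.29]
```

```bash
sed -i 's/^def tcp(cxy,cz,yaw,flip,back=0.,off=(-.048,.100)):/def tcp(cxy,cz,yaw,flip,back=0.,off=(-.048,.100),lean=35):/; s/    a=.002-back/    a=.002-back; LEAN=np.radians(lean)/' h.py
python3 - <<'E'
from h import *
C=np.array([.5535,.2578])
for f in(0,1):
 for L in (20,25,30,35,40,45,50):
  print('flip',f,'lean',L)
  for a in((C,0,.06,f,.1),(C,0,.06,f),(C,.125,.06,f),(railw(0,.138),.08,RYAW,f),(railw(0,.04),.08,RYAW,f),(railw(0,YM),.08,RYAW,f),(railw(0,YM),.08,RYAW,f,.15)):
    q=ctrl.solve_ik(*tcp(*a,lean=L)); print('  ',None if q is None else np.round(q,2))
E
```

```text
flip 0 lean 20
   [ 0.44  0.27  2.   -0.24  0.55  2.13]
   [ 0.41  0.46  2.04 -0.36  0.34  2.24]
   [ 0.41  0.27  1.9  -0.19  0.65  2.06]
   [ 0.06  0.36  1.9  -0.11  0.54  1.81]
   [-0.14  0.34  1.94  0.03  0.51  1.51]
   [-0.36  0.34  1.94  0.17  0.53  1.18]
   [-0.39  0.1   1.84  0.13  0.87  1.21]
flip 0 lean 25
   [ 0.46  0.25  2.08 -0.4   0.44  2.31]
   [ 0.43  0.45  2.09 -0.69  0.24  2.58]
   [ 0.43  0.26  1.95 -0.3   0.54  2.16]
   [ 0.06  0.35  1.96 -0.18  0.41  1.89]
   [-0.15  0.32  2.    0.05  0.38  1.48]
   [-0.37  0.32  2.    0.29  0.41  1.06]
   [-0.42  0.06  1.93  0.19  0.74  1.14]
flip 0 lean 30
   [ 0.49  0.25  2.15 -0.69  0.34  2.61]
   None
   [ 0.45  0.24  2.01 -0.46  0.44  2.33]
   [ 0.07  0.34  2.02 -0.32  0.28  2.03]
   [-0.15  0.31  2.07  0.1   0.24  1.44]
   [-0.39  0.31  2.06  0.51  0.29  0.83]
   [-0.45  0.02  2.02  0.29  0.62  1.03]
flip 0 lean 35
   None
   None
   [ 0.47  0.24  2.07 -0.72  0.35  2.6 ]
   [ 0.08  0.34  2.08 -0.71  0.16  2.42]
   [-0.15  0.31  2.13  0.29  0.1   1.25]
   [-0.4   0.31  2.12  0.97  0.21  0.36]
   [-0.48 -0.01  2.11  0.45  0.5
[... 1758 characters left out ...]
 0.29  0.1  -1.9 ]
   None
   [-0.48 -0.01  2.11  0.45  0.5  -2.29]
flip 1 lean 40
   None
   [0.48 0.49 2.25 3.98 0.36 1.1 ]
   [ 0.48  0.24  2.12 -1.13  0.3  -0.12]
   None
   [-0.15  0.31  2.19  2.62  0.07  2.05]
   None
   [-0.52 -0.03  2.2   0.72  0.4  -2.57]
flip 1 lean 45
   [0.6  0.3  2.36 4.19 0.43 0.96]
   [0.5  0.52 2.29 3.82 0.51 1.28]
   None
   [0.1  0.35 2.19 3.81 0.23 1.06]
   [-0.16  0.33  2.25  2.97  0.22  1.7 ]
   [-0.43  0.33  2.24  2.24  0.3   2.21]
   None
flip 1 lean 50
   [0.64 0.35 2.42 3.99 0.59 1.21]
   [0.52 0.56 2.34 3.73 0.66 1.4 ]
   None
   [0.11 0.38 2.25 3.59 0.38 1.29]
   [-0.16  0.35  2.3   3.03  0.39  1.64]
   [-0.45  0.35  2.3   2.48  0.44  1.96]
   None
```

Run:
```python
from h import *
C=np.array([.5535,.2578])
for L in (26,27,28,29):
  print('lean',L)
  for a in((C,0,.06,1,.1),(C,-.003,.06,1),(C,-.003,.09,1),(C,.125,.06,1),(railw(-.1,.138),.125,RYAW,1),(railw(0,.138),.125,RYAW,1),(railw(0,.138),.078,RYAW,1),(railw(0,YM),.078,RYAW,1),(railw(0,YM),.08,RYAW,1,.15)):
    q=ctrl.solve_ik(*tcp(*a,off=(-.054,.1),lean=L)); print('  ',None if q is None else np.round(q,2))
```

```text
lean 26
   [ 0.48  0.24  2.1  -0.46  0.41 -0.77]
   [ 0.44  0.45  2.12 -0.85  0.22 -0.39]
   [ 0.42  0.45  2.12 -0.82  0.2  -0.45]
   [ 0.44  0.25  1.98 -0.33  0.52 -0.94]
   [ 0.11  0.14  2.12 -0.22  0.44 -1.18]
   [ 0.07  0.28  1.93 -0.16  0.49 -1.28]
   [ 0.07  0.34  1.99 -0.21  0.37 -1.22]
   [-0.38  0.32  2.03  0.33  0.38 -2.13]
   [-0.43  0.04  1.96  0.21  0.72 -2.03]
lean 27
   [ 0.48  0.24  2.12 -0.51  0.39 -0.72]
   [ 0.44  0.46  2.13 -0.97  0.21 -0.27]
   [ 0.43  0.45  2.13 -0.96  0.19 -0.32]
   [ 0.44  0.24  1.99 -0.36  0.5  -0.91]
   [ 0.12  0.14  2.14 -0.24  0.42 -1.15]
   [ 0.07  0.27  1.94 -0.17  0.47 -1.26]
   [ 0.07  0.34  2.   -0.23  0.35 -1.2 ]
   [-0.38  0.31  2.04  0.37  0.35 -2.17]
   [-0.43  0.03  1.98  0.23  0.69 -2.05]
lean 28
   [ 0.49  0.24  2.13 -0.56  0.37 -0.66]
   [ 0.44  0.46  2.14 -1.11  0.2  -0.13]
   [ 0.43  0.45  2.14 -1.11  0.18 -0.16]
   [ 0.44  0.24  2.   -0.39  0.48 -0.88]
   [ 0.12  0.13  2.15 -0.27  0.4  -1.12]
   [ 0.07  0.27  1.95 -0.19  0.44 -1.24]
   [ 0.07  0.34  2.01 -0.26  0.32 -1.17]
   [-0.39  0.31  2.05  0.42  0.33 -2.22]
   [-0.44  0.03  2.    0.25  0.67 -2.07]
lean 29
   [ 0.49  0.24  2.14 -0.63  0.35 -0.59]
   None
   None
   [ 0.45  0.24  2.01 -0.43  0.46 -0.84]
   [ 0.12  0.13  2.16 -0.3   0.37 -1.09]
   [ 0.07  0.27  1.97 -0.21  0.42 -1.22]
   [ 0.07  0.34  2.02 -0.3   0.29 -1.13]
   [-0.39  0.31  2.07  0.47  0.31 -2.27]
   [-0.44  0.02  2.01  0.27  0.65 -2.09]
```

```bash
cat >> h.py <<'E'
KW=dict(off=(-.054,.1),lean=27)
def T(xy,z,yaw,back=0.): return tcp(xy,z,yaw,1,back,**KW)
def st(m):
    s=ctrl.state(); print(m,'t',round(s['clock'],2),'tcp',s['tcp_pos'].round(4),'F',s['force'].round(1),'gap',round(s['finger_gap'],4),'gf',round(s['gripper_force'],1)); return s
E
python3 - <<'E'
from h import *
C=np.array([.5535,.2578]); Y=.06
ctrl.goto(*T(C,0,Y,.1)); st('pre')
ctrl.move_linear(T(C,0,Y)[0],vel=.08); st('at')
snap('top','top1'); snap('side','side1')
ctrl.close(); st('closed')
ctrl.move_linear(T(C,.03,Y)[0],vel=.08); st('lift')
im,_=snap('side','side2'); snap('top','top2')
o=[]
for n,b in(('side1',(130,230,180,300)),('side2',(110,230,180,300))):
    i=np.load(f'pics/{n}_i.npy')[130:230,190:310]; o.append(cv2.resize(cv2.convertScaleAbs(i,alpha=1.5,beta=10),(400,333),interpolation=cv2.INTER_CUBIC))
cv2.imwrite('pics/g.png',np.hstack(o)[:,:,::-1])
E
```

```text
pre t 1.48 tcp [0.4554 0.2526 0.1875] F [ 0.1  0.1 -1.1] gap 0.0952 gf 0.0
at t 2.88 tcp [0.5005 0.2547 0.0983] F [ 0.2  0.5 -0.9] gap 0.0953 gf 0.0
closed t 4.52 tcp [0.5003 0.2547 0.0992] F [-9.5 -0.9 15.7] gap 0.0004 gf 8.8
lift t 5.04 tcp [0.5004 0.2545 0.1281] F [-0.6  0.3 -0.3] gap 0.0004 gf 0.0
```

View pics/g.png

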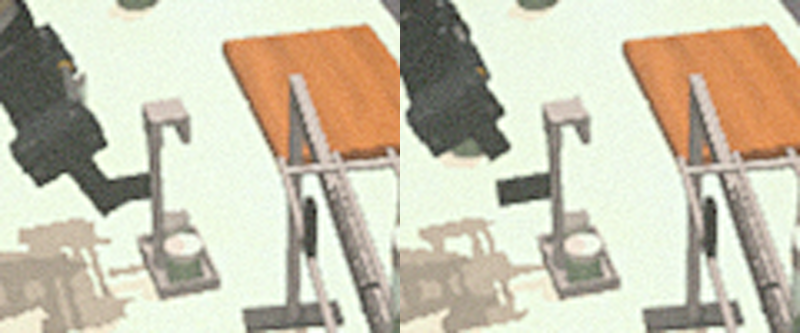

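The grip missed: the gap closed to 0. The carrier still stands at its place in the right-hand crop (stem x≈555, tab 498–550). I'll measure it again from both views.

Run:
```python
from h import *
for tag in('top0','top1','top2'):
    im=np.load(f'pics/{tag}_i.npy').astype(int); d=np.load(f'pics/{tag}_d.npy'); P=cloud('top',d); z=P[...,2]
    m=np.zeros_like(z,bool); m[175:230,180:225]=1
    v,u=np.nonzero(m&(z>.170)&(z<.187)); 
    if tag!='top0': k=v<203; u,v=u[k],v[k]
    q=cast('top',np.c_[u,v],.178); print(tag,len(q),q.mean(0),cv2.minAreaRect((q[:,:2]*1000).astype(np.float32)))
C=np.array([.5535,.2578]);R2=rot(.06)
def w(x,y,z): return [*(C+R2@[x,y]),z]
for a in((-.069,-.006,.112),(-.069,-.006,.088),(-.019,-.006,.112),(-.019,-.018,.178),(.017,-.018,.178),(.034,-.042,0),(-.026,-.042,0)): print(a,'side',proj('side',w(*a)).round(1),'top',proj('top',w(*a)).round(1))
i=np.load('pics/side2_i.npy')[150:225,205:265]; j=np.load('pics/top2_i.npy')[170:230,175:235]
j1=np.load('pics/top1_i.npy')[170:230,175:235]
f=lambda a,s:cv2.resize(cv2.convertScaleAbs(a,alpha=1.6,beta=15),None,fx=s,fy=s,interpolation=cv2.INTER_NEAREST)
o=np.zeros((375,800,3),np.uint8); o[:375,:300]=f(i,5); o[:240,300:540]=f(j,4); o[:240,550:790]=f(j1,4)
cv2.imwrite('pics/g2.png',o[:,:,::-1]); st('now')
```

```text
top0 201 [0.55237469 0.25772311 0.178     ] ((552.509521484375, 256.97296142578125), (34.72206115722656, 37.6064567565918), 2.1477227210998535)
top1 199 [0.55237992 0.25791549 0.178     ] ((552.5083618164062, 257.0101623535156), (34.721622467041016, 37.531951904296875), 2.1477227210998535)
top2 196 [0.55242909 0.25821411 0.178     ] ((552.4610595703125, 258.2718505859375), (35.7070198059082, 34.00108337402344), 3.7839250564575195)
(-0.069, -0.006, 0.112) side [218.3 185.3] top [198.3 219.9]
(-0.069, -0.006, 0.088) side [218.9 191.8] top [199.5 221.1]
(-0.019, -0.006, 0.112) side [234.3 182.7] top [198.4 201.9]
(-0.019, -0.018, 0.178) side [234.1 165.8] top [199.5 197.1]
(0.017, -0.018, 0.178) side [246. 164.] top [199.6 183.6]
(0.034, -0.042, 0) side [254.8 215.4] top [215.4 191.3]
(-0.026, -0.042, 0) side [236.5 218.8] top [215.4 210.7]
now t 5.14 tcp [0.5003 0.2545 0.1276] F [-0.2  0.5  1. ] gap 0.0003 gf 0.0
```

View pics/g2.png

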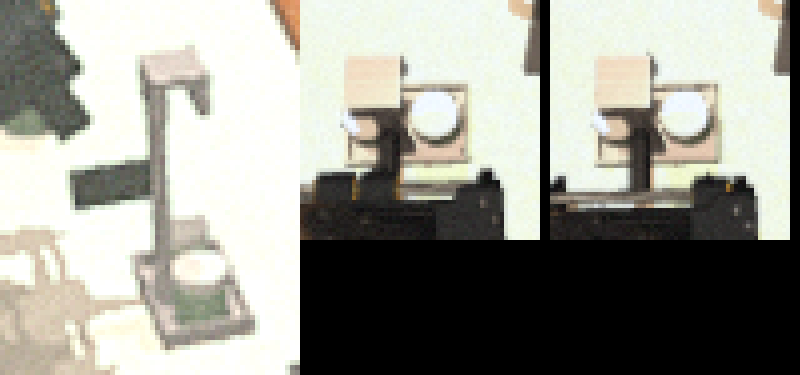

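Run:
```python
from h import *
s=ctrl.state(); print(s['tool_rot'], T([.5535,.2578],.03,.06))
from scipy.spatial.transform import Rotation as Ro
Rm=Ro.from_euler('xyz',s['tool_rot']).as_matrix(); print(Rm.round(3))
p=s['tcp_pos']
for sx in(-.01,.01):
  for sy in(-.012,.012): 
    X=p+Rm@[sx,sy,.017]; print('tip closed',X.round(3),'side',proj('side',X).round(1),'top',proj('top',X).round(1))
p1=np.array([.5005,.2547,.0983])
for sy in(-.06,.06):
    X=p1+Rm@[0,sy,.017]; print('tip open',X.round(3),'side',proj('side',X).round(1),'top',proj('top',X).round(1))
# observed depth around closed fingers
d=np.load('pics/side2_d.npy');P=cloud('side',d);im=np.load('pics/side2_i.npy').astype(int).sum(2)
m=np.zeros_like(d,bool);m[160:180,205:224]=1;m&=(im<150)&(d>0);q=P[m];a=(q-p)@Rm;print(len(q),'tool-frame',np.percentile(a,[0,5,50,95,100],axis=0).round(3))
d=np.load('pics/side1_d.npy');P=cloud('side',d);im=np.load('pics/side1_i.npy').astype(int).sum(2)
m=np.zeros_like(d,bool);m[170:198,208:232]=1;m&=(im<150)&(d>0);q=P[m];a=(q-p1)@Rm;print(len(q),'tool-frame',np.percentile(a,[0,5,50,95,100],axis=0).round(3))
```

```text
[-3.14117473  0.47048694 -3.08145831] (array([0.50050352, 0.25461639, 0.12821799]), [3.141592653589793, np.float64(0.47123889803846897), -3.0815926535897926])
[[-0.89  -0.06   0.453]
 [-0.054  0.998  0.027]
 [-0.453 -0.    -0.891]]
tip closed [0.518 0.243 0.117] side [229.  183.2] top [200.3 207.8]
tip closed [0.516 0.267 0.117] side [227.3 179.2] top [191.6 208. ]
tip closed [0.5   0.242 0.108] side [223.5 186.7] top [200.8 214.8]
tip closed [0.498 0.266 0.108] side [221.9 182.6] top [192. 215.]
tip open [0.512 0.195 0.083] side [230.3 201.5] top [218.9 212.6]
tip open [0.505 0.315 0.083] side [222.2 181. ] top [176.2 213.5]
160 tool-frame [[-0.033 -0.091 -0.133]
 [-0.028 -0.088 -0.124]
 [-0.004 -0.08  -0.1  ]
 [ 0.011 -0.003 -0.021]
 [ 0.06   0.231  0.086]]
217 tool-frame [[-0.032 -0.091 -0.13 ]
 [-0.024 -0.087 -0.121]
 [-0.007 -0.058 -0.067]
 [ 0.008 -0.005  0.008]
 [ 0.061  0.211  0.083]]
```

Run:
```python
from h import *
from scipy.spatial.transform import Rotation as Ro
s=ctrl.state();Rm=Ro.from_euler('xyz',s['tool_rot']).as_matrix();p=s['tcp_pos']
snap('side','side3');snap('top','top3')
for n,t in(('side','side3'),('top','top3')):
    d=np.load(f'pics/{t}_d.npy');P=cloud(n,d);im=np.load(f'pics/{t}_i.npy').astype(int).sum(2)
    a=(P-p)@Rm; m=(d>0)&(im<170)&(abs(a[...,0])<.04)&(abs(a[...,1])<.03)&(a[...,2]>-.062)&(a[...,2]<.03)
    v,u=np.nonzero(m);k=np.argsort(-a[m][:,2]);print(n,m.sum())
    for i in k[:40:2]: print((u[i],v[i]),a[v[i],u[i]].round(3),P[v[i],u[i]].round(3))
```

```text
side 129
(np.int64(233), np.int64(183)) [-0.019 -0.003  0.03 ] [0.531 0.253 0.11 ]
(np.int64(234), np.int64(183)) [-0.022 -0.007  0.029] [0.534 0.249 0.112]
(np.int64(229), np.int64(185)) [-0.006 -0.003  0.029] [0.518 0.253 0.105]
(np.int64(225), np.int64(188)) [ 0.01  -0.005  0.028] [0.505 0.249 0.098]
(np.int64(230), np.int64(185)) [-0.009 -0.007  0.028] [0.521 0.249 0.107]
(np.int64(229), np.int64(186)) [-0.005 -0.009  0.027] [0.517 0.246 0.105]
(np.int64(226), np.int64(187)) [ 0.005 -0.006  0.027] [0.508 0.248 0.102]
(np.int64(225), np.int64(187)) [ 0.008 -0.004  0.026] [0.505 0.251 0.101]
(np.int64(224), np.int64(187)) [ 0.011 -0.002  0.026] [0.502 0.253 0.1  ]
(np.int64(229), np.int64(184)) [-0.008 -0.004  0.025] [0.518 0.252 0.109]
(np.int64(227), np.int64(186)) [ 0.001 -0.008  0.024] [0.511 0.247 0.106]
(np.int64(222), np.int64(189)) [ 0.019 -0.008  0.024] [0.495 0.246 0.098]
(np.int64(223), np.int64(188)) [ 0.014 -0.007  0.024] [0.499 0.248 0.1  ]
(np.int64(228), np.int64(185)) [-0.004 -0.008  0.023] [0.515 0.248 0.109]
(np.int64(222), np.int64(188)) [ 0.017 -0.005  0.023] [
[... 1175 characters left out ...]
 0.004  0.023] [0.518 0.259 0.11 ]
(np.int64(194), np.int64(210)) [-0.002  0.007  0.023] [0.512 0.262 0.108]
(np.int64(198), np.int64(207)) [-0.011 -0.005  0.023] [0.521 0.251 0.112]
(np.int64(197), np.int64(207)) [-0.011 -0.002  0.023] [0.52  0.254 0.112]
(np.int64(196), np.int64(208)) [-0.008  0.001  0.023] [0.518 0.256 0.111]
(np.int64(198), np.int64(210)) [-0.002 -0.005  0.022] [0.513 0.251 0.109]
(np.int64(197), np.int64(211)) [ 0.    -0.002  0.021] [0.51  0.253 0.108]
(np.int64(197), np.int64(201)) [-0.029 -0.003  0.02 ] [0.535 0.253 0.122]
(np.int64(197), np.int64(210)) [-0.003 -0.002  0.02 ] [0.512 0.253 0.111]
(np.int64(196), np.int64(201)) [-0.029 -0.001  0.019] [0.535 0.256 0.123]
```

Run:
```python
from h import *
from scipy.spatial.transform import Rotation as Ro
ctrl.move_linear(T([.5535,.2578],0,.06,.1)[0],vel=.15)
s=st('back');Rm=Ro.from_euler('xyz',s['tool_rot']).as_matrix();p=s['tcp_pos']
snap('side','side4');snap('top','top4')
for n,t in(('side','side4'),('top','top4')):
    d=np.load(f'pics/{t}_d.npy');P=cloud(n,d);im=np.load(f'pics/{t}_i.npy').astype(int).sum(2)
    a=(P-p)@Rm; m=(d>0)&(im<170)&(abs(a[...,0])<.03)&(abs(a[...,1])<.06)&(a[...,2]>-.055)&(a[...,2]<.03)
    for z0 in np.arange(-.055,.03,.008):
        k=m&(a[...,2]>=z0)&(a[...,2]<z0+.008)
        if k.sum(): print(n,round(z0,3),k.sum(),a[k].min(0).round(3),a[k].max(0).round(3))
    print(n,'tip px',proj(n,p+Rm@[0,0,.017]).round(1),'tcp px',proj(n,p).round(1),'-20',proj(n,p-Rm@[0,0,.02]).round(1))
i=cv2.convertScaleAbs(np.load('pics/side4_i.npy')[110:210,160:260],alpha=1.6,beta=20); j=cv2.convertScaleAbs(np.load('pics/top4_i.npy')[170:270,150:250],alpha=1.6,beta=20)
o=cv2.resize(np.hstack([i,j]),(800,400),interpolation=cv2.INTER_NEAREST)
cv2.imwrite('pics/g4.png',o[:,:,::-1])
```

```text
back t 5.89 tcp [0.4554 0.252  0.187 ] F [ 0.5 -0.3 -1.2] gap 0.0004 gf 0.0
side -0.055 20 [-0.011 -0.011 -0.055] [ 0.009  0.001 -0.047]
side -0.047 16 [-0.01  -0.01  -0.047] [ 0.01  -0.002 -0.039]
side -0.039 20 [-0.01  -0.011 -0.039] [ 0.011 -0.004 -0.031]
side -0.031 16 [-0.01  -0.008 -0.031] [ 0.01  -0.001 -0.024]
side -0.023 11 [-0.01  -0.006 -0.023] [ 0.01  -0.    -0.018]
side tip px [209.2 168.4] tcp px [206.2 164.3] -20 [202.5 159.4]
top -0.031 4 [-0.01  -0.005 -0.028] [-0.009  0.003 -0.025]
top -0.023 3 [-0.011 -0.004 -0.023] [-0.01   0.003 -0.02 ]
top tip px [192.7 224.9] tcp px [191.8 227.1] -20 [190.7 229.9]
```

View pics/g4.png

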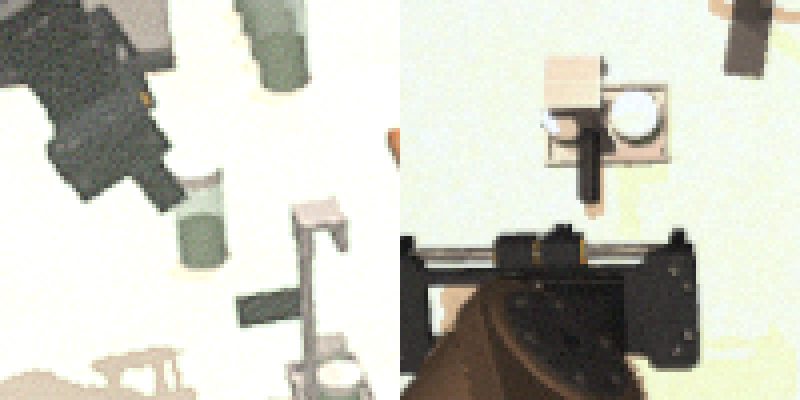

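The picture shows the closed fingertips at side pixel ~(204,159). The stated geometry puts them at (209,168). Depth agrees: the tips stand at tool z = -18 mm rather than +17 mm, and the sideways position is right. So the real fingers end 35 mm short of the reported tool frame, and I'll command 35 mm deeper along the tool axis. I'll check reach again with that offset.

```bash
sed -i 's/    a=.002-back;/    a=.037-back;/' h.py
python3 - <<'E'
from h import *
C=np.array([.5535,.2578])
for L in (27,30,33,35):
  for f in (0,1):
   print('lean',L,f)
   for a in((C,0,.06,f,.1),(C,-.003,.06,f),(C,.125,.06,f),(railw(-.1,.138),.125,RYAW,f),(railw(0,.138),.125,RYAW,f),(railw(0,.138),.078,RYAW,f),(railw(0,.03),.078,RYAW,f),(railw(0,YM),.078,RYAW,f),(railw(0,YM),.08,RYAW,f,.15)):
    q=ctrl.solve_ik(*tcp(*a,off=(-.05,.1),lean=L)); print('  ',None if q is None else np.round(q,2))
E
```

```text
lean 27 0
   [ 0.46  0.32  2.12 -0.6   0.32  2.51]
   None
   [ 0.42  0.31  1.99 -0.4   0.43  2.27]
   [ 0.11  0.21  2.14 -0.29  0.34  2.03]
   [ 0.06  0.34  1.94 -0.19  0.4   1.9 ]
   [ 0.06  0.41  1.99 -0.27  0.28  1.98]
   [-0.17  0.39  2.04  0.12  0.25  1.4 ]
   [-0.37  0.39  2.03  0.44  0.29  0.91]
   [-0.42  0.1   1.99  0.25  0.61  1.09]
lean 27 1
   [ 0.46  0.32  2.12 -0.6   0.32 -0.63]
   None
   [ 0.42  0.31  1.99 -0.4   0.43 -0.88]
   [ 0.11  0.21  2.14 -0.29  0.34 -1.11]
   [ 0.06  0.34  1.94 -0.19  0.4  -1.25]
   [ 0.06  0.41  1.99 -0.27  0.28 -1.16]
   [-0.17  0.39  2.04  0.12  0.25 -1.75]
   [-0.37  0.39  2.03  0.44  0.29 -2.23]
   [-0.42  0.1   1.99  0.25  0.61 -2.06]
lean 30 0
   None
   None
   [ 0.43  0.31  2.02 -0.53  0.37  2.4 ]
   [ 0.11  0.21  2.17 -0.41  0.27  2.16]
   [ 0.07  0.34  1.97 -0.26  0.33  1.97]
   [ 0.07  0.41  2.02 -0.41  0.21  2.12]
   [-0.17  0.38  2.07  0.2   0.17  1.32]
   [-0.38  0.39  2.06  0.64  0.23  0.7 ]
   [-0.43  0.08  2.04  0.32  0.54  1.  ]
lean 30 1
   [ 0.48  0.32  2.16 -0.85  0.27 -0.37]
   None
   [ 0.43  0.31  2.02 -0.53  0.37 -0
[... 724 characters left out ...]
 -0.77]
   [ 0.07  0.33  2.   -0.38  0.26 -1.06]
   [ 0.07  0.41  2.05 -0.7   0.15 -0.73]
   [-0.17  0.38  2.1   0.43  0.09 -2.06]
   None
   [-0.45  0.07  2.1   0.42  0.47 -2.25]
lean 35 0
   None
   [ 0.45  0.55  2.18  4.08  0.27 -2.17]
   None
   [ 0.12  0.21  2.22 -0.86  0.17  2.61]
   [ 0.07  0.33  2.02 -0.51  0.21  2.21]
   None
   None
   [-0.39  0.39  2.12  1.3   0.17  0.04]
   [-0.46  0.06  2.13  0.51  0.42  0.8 ]
lean 35 1
   None
   [0.45 0.55 2.18 4.08 0.27 0.98]
   [ 0.45  0.3   2.07 -0.86  0.29 -0.41]
   [ 0.12  0.21  2.22 -0.86  0.17 -0.53]
   [ 0.07  0.33  2.02 -0.51  0.21 -0.93]
   [ 0.07  0.41  2.07 -1.06  0.12 -0.37]
   None
   None
   [-0.46  0.06  2.13  0.51  0.42 -2.34]
```

Run:
```python
from h import *
C=np.array([.5535,.2578])
for L in (23,24,25,26):
  for f in (1,):
   print('lean',L,f)
   for a in((C,0,.06,f,.1),(C,-.003,.06,f),(C,.005,.07,f),(C,.125,.06,f),(railw(-.1,.138),.125,RYAW,f),(railw(0,.138),.125,RYAW,f),(railw(0,.138),.075,RYAW,f),(railw(0,.03),.075,RYAW,f),(railw(0,YM),.075,RYAW,f),(railw(0,YM),.08,RYAW,f,.15)):
    q=ctrl.solve_ik(*tcp(*a,off=(-.056,.102),lean=L)); print('  ',None if q is None else np.round(q,2))
```

```text
lean 23 1
   [ 0.45  0.31  2.07 -0.38  0.41 -0.86]
   [ 0.42  0.52  2.08 -0.71  0.21 -0.54]
   [ 0.41  0.51  2.08 -0.64  0.22 -0.62]
   [ 0.42  0.31  1.96 -0.28  0.51 -0.99]
   [ 0.1   0.21  2.11 -0.19  0.43 -1.21]
   [ 0.06  0.34  1.91 -0.13  0.5  -1.31]
   [ 0.06  0.41  1.96 -0.17  0.38 -1.26]
   [-0.17  0.39  2.01  0.07  0.35 -1.7 ]
   [-0.36  0.39  2.    0.28  0.37 -2.08]
   [-0.4   0.12  1.93  0.18  0.71 -1.98]
lean 24 1
   [ 0.45  0.31  2.09 -0.43  0.38 -0.81]
   [ 0.42  0.52  2.09 -0.83  0.2  -0.42]
   [ 0.42  0.51  2.09 -0.75  0.2  -0.52]
   [ 0.42  0.31  1.97 -0.31  0.49 -0.97]
   [ 0.1   0.21  2.12 -0.21  0.41 -1.19]
   [ 0.06  0.34  1.92 -0.14  0.48 -1.29]
   [ 0.06  0.41  1.97 -0.19  0.35 -1.24]
   [-0.17  0.39  2.02  0.08  0.32 -1.71]
   [-0.37  0.39  2.01  0.32  0.35 -2.11]
   [-0.41  0.11  1.95  0.19  0.69 -2.  ]
lean 25 1
   [ 0.46  0.31  2.1  -0.48  0.36 -0.76]
   [ 0.42  0.52  2.1  -0.96  0.18 -0.29]
   [ 0.42  0.51  2.1  -0.86  0.19 -0.4 ]
   [ 0.42  0.3   1.98 -0.34  0.47 -0.94]
   [ 0.1   0.21  2.13 -0.23  0.39 -1.17]
   [ 0.06  0.34  1.93 -0.16  0.45 -1.28]
   [ 0.06  0.41  1.98 -0.22  0.33 -1.21]
   [-0.17  0.38  2.03  0.09  0.29 -1.72]
   [-0.37  0.39  2.02  0.36  0.33 -2.15]
   [-0.41  0.1   1.97  0.21  0.66 -2.02]
lean 26 1
   [ 0.46  0.31  2.11 -0.54  0.34 -0.69]
   [ 0.43  0.52  2.11 -1.1   0.18 -0.15]
   [ 0.42  0.51  2.11 -1.    0.18 -0.26]
   [ 0.43  0.3   1.99 -0.37  0.45 -0.9 ]
   [ 0.11  0.2   2.14 -0.26  0.36 -1.14]
   [ 0.06  0.33  1.94 -0.18  0.43 -1.26]
   [ 0.06  0.41  1.99 -0.25  0.3  -1.19]
   [-0.17  0.38  2.04  0.11  0.27 -1.73]
   [-0.37  0.39  2.04  0.4   0.3  -2.2 ]
   [-0.42  0.1   1.98  0.23  0.64 -2.04]
```

```bash
sed -i 's/^KW=.*/KW=dict(off=(-.056,.102),lean=25)/' h.py
python3 - <<'E'
from h import *
C=np.array([.5535,.2578]); Y=.06
ctrl.release(); ctrl.goto(*T(C,0,Y,.1)); st('pre')
ctrl.move_linear(T(C,0,Y)[0],vel=.1); st('at')
ctrl.close(); s=st('closed')
if s['finger_gap']>.009:
    ctrl.move_linear(T(C,.02,Y)[0],vel=.06); st('lift')
    snap('side','side5'); snap('top','top5')
    i=cv2.convertScaleAbs(np.load('pics/side5_i.npy')[120:220,180:280],alpha=1.6,beta=20); j=cv2.convertScaleAbs(np.load('pics/top5_i.npy')[160:260,150:250],alpha=1.6,beta=20)
    cv2.imwrite('pics/g5.png',cv2.resize(np.hstack([i,j]),(800,400),interpolation=cv2.INTER_NEAREST)[:,:,::-1])
    d=np.load('pics/top5_d.npy');P=cloud('top',d);z=P[...,2];m=np.zeros_like(z,bool);m[170:202,180:225]=1;m&=(z>.188)&(z<.212)
    v,u=np.nonzero(m);q=cast('top',np.c_[u,v],.198);print('hook plate',len(q),q.mean(0),'z',np.median(z[m]),cv2.minAreaRect((q[:,:2]*1000).astype(np.float32)), 'expect',C+rot(Y)@[-.001,0])
E
```

```text
pre t 7.78 tcp [0.4711 0.2525 0.1581] F [-0.3 -0.4 -0.5] gap 0.0954 gf 0.0
at t 8.93 tcp [0.5131 0.2555 0.0688] F [ 0.5 -0.5  0.2] gap 0.0952 gf 0.0
closed t 10.19 tcp [0.5132 0.2554 0.0685] F [ 0.6  0.2 -0.4] gap 0.0119 gf 30.0
lift t 10.68 tcp [0.513  0.2552 0.0882] F [ 0.8  0.1 -3.2] gap 0.0121 gf 30.0
hook plate 207 [0.55216915 0.2575905  0.198     ] z 0.19654155902287226 ((552.1353149414062, 256.5155944824219), (37.491004943847656, 35.94316101074219), 3.783940315246582) expect [0.5525018  0.25774004]
```

View pics/g5.png

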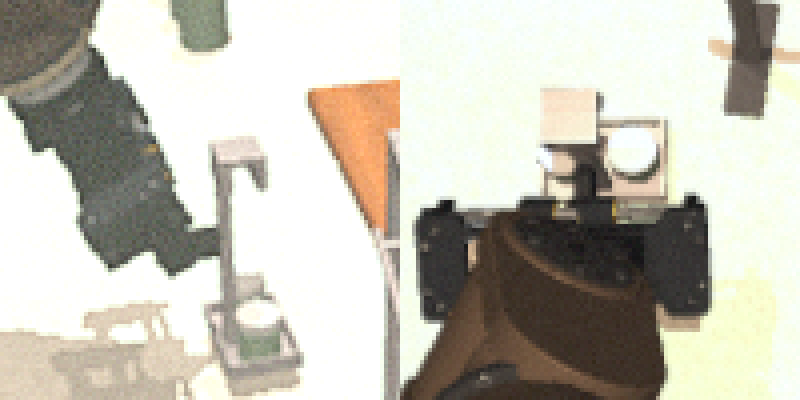

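The carrier is held (gap 12 mm) and hangs upright in the side view (stem at x≈228). Next I'll carry it in front of the open end, then move in over the rail and check.

```bash
cat >> h.py <<'E'
def plate(tag,zt,ctr,r=.03):
    """hook plate centre in rail frame, from the top view"""
    d=np.load(f'pics/{tag}_d.npy');P=cloud('top',d);z=P[...,2]
    m=(abs(z-zt)<.008)&(np.hypot(P[...,0]-ctr[0],P[...,1]-ctr[1])<r)
    v,u=np.nonzero(m);q=cast('top',np.c_[u,v],zt)[:,:2];c=(q-RO)@rot(RYAW)
    print('plate n',len(q),'mean rail',c.mean(0).round(4),'rail-frame 2..98%',np.percentile(c,[2,98],axis=0).round(4).tolist(),'z',np.median(z[m]).round(4),cv2.minAreaRect((q*1000).astype(np.float32)))
E
python3 - <<'E'
from h import *
C=np.array([.5535,.2578]); Y=.06
ctrl.move_linear(T(C,.125,Y)[0],vel=.15)
ctrl.move_linear(*T(railw(-.1,.138),.125,RYAW),vel=.12); st('front')
ctrl.move_linear(T(railw(0,.138),.125,RYAW)[0],vel=.08); st('over')
snap('top','top6');snap('side','side6')
plate('top6',.303,railw(-.001,.138),.04)
i=cv2.convertScaleAbs(np.load('pics/side6_i.npy')[110:210,230:330],alpha=1.6,beta=20); j=cv2.convertScaleAbs(np.load('pics/top6_i.npy')[120:220,220:320],alpha=1.6,beta=20)
cv2.imwrite('pics/g6.png',cv2.resize(np.hstack([i,j]),(800,400),interpolation=cv2.INTER_NEAREST)[:,:,::-1])
E
```

```text
front t 13.12 tcp [0.4986 0.0939 0.1935] F [-0.6 -0.4 -3.3] gap 0.0119 gf 30.0
over t 14.53 tcp [0.5977 0.0835 0.1935] F [ 0.   0.1 -3. ] gap 0.0116 gf 30.0
plate n 232 mean rail [-0.0017  0.1379] rail-frame 2..98% [[-0.0197, 0.1208], [0.0162, 0.1552]] z 0.302 ((636.3654174804688, 79.4423599243164), (35.771240234375, 37.61651611328125), 84.4031753540039)
```

View pics/g6.png

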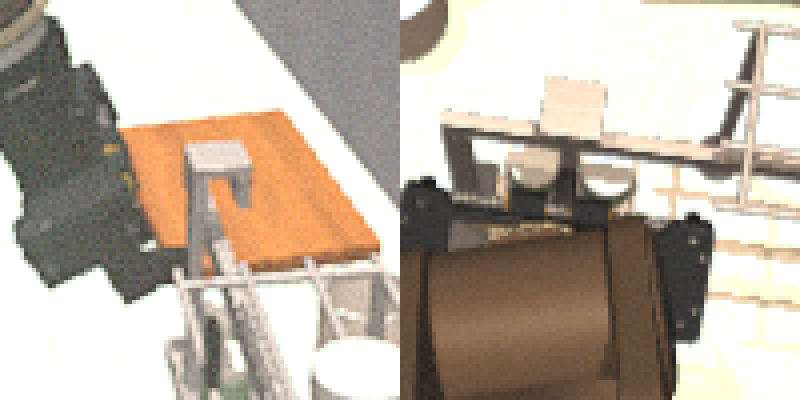

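The hook is over the rail within 1 mm, and in the side view the rail runs between the stem and the lip (crop ≈ (225,240)). Now I'll lower until it touches and slide.

Run:
```python
from h import *
ctrl.move_linear(T(railw(.0005,.138),.083,RYAW)[0],vel=.08); st('low')
z=.083
while z>.074:
    z-=.001; ctrl.move_linear(T(railw(.0005,.138),z,RYAW)[0],vel=.05); F=ctrl.state()['force']
    print(round(z,4),F.round(1))
    if F[2]>-1: break
snap('top','top7'); plate('top7',.258,railw(-.001,.138),.03)
s=st('seated'); np.save('seat.npy',z)
```

```text
low t 15.3 tcp [0.5988 0.0834 0.1517] F [-0.4  0.6 -3.1] gap 0.0118 gf 30.0
0.082 [ 0.5  0.2 -2.7]
0.081 [-0.6 -1.  -3.3]
0.08 [-1.   0.6 -1.8]
0.079 [-1.1 -0.3  3.5]
plate n 229 mean rail [-0.0013  0.1379] rail-frame 2..98% [[-0.0192, 0.1168], [0.0171, 0.1567]] z 0.2569 ((637.1857299804688, 79.12137603759766), (57.942195892333984, 38.411495208740234), 82.33464050292969)
seated t 16.35 tcp [0.5991 0.0834 0.1482] F [-0.5  0.   4.2] gap 0.0119 gf 30.0
```

Run:
```python
from h import *
z=.0798; x=.0005
ctrl.move_linear(T(railw(x,.138),z,RYAW)[0],vel=.05); st('s0')
for y in(.10,.06,.02,-.02,-.05):
    ctrl.move_linear(T(railw(x,y),z,RYAW)[0],vel=.06); F=st(y)['force']
    if np.linalg.norm(F)>20: break
snap('top','top8');snap('side','side8')
i=cv2.convertScaleAbs(np.load('pics/side8_i.npy')[150:250,250:350],alpha=1.6,beta=20); j=cv2.convertScaleAbs(np.load('pics/top8_i.npy')[120:220,290:390],alpha=1.6,beta=20)
cv2.imwrite('pics/g8.png',cv2.resize(np.hstack([i,j]),(800,400),interpolation=cv2.INTER_NEAREST)[:,:,::-1])
```

```text
s0 t 16.6 tcp [0.5987 0.0834 0.1483] F [ 0.3 -0.2  1.4] gap 0.0122 gf 30.0
0.1 t 17.38 tcp [0.5948 0.0454 0.1483] F [ 1.1 -3.6  2.1] gap 0.012 gf 30.0
0.06 t 18.2 tcp [0.5906 0.0058 0.1483] F [ 0.4 -1.3  3.9] gap 0.0117 gf 30.0
0.02 t 19.02 tcp [ 0.5866 -0.034   0.1483] F [ 0.4 -1.1  4. ] gap 0.0119 gf 30.0
-0.02 t 19.83 tcp [ 0.5825 -0.0739  0.1483] F [-0.4 -2.1  3.4] gap 0.0117 gf 30.0
-0.05 t 20.48 tcp [ 0.5794 -0.1036  0.1483] F [ 0.5 -0.3  5. ] gap 0.0116 gf 30.0
```

View pics/g8.png

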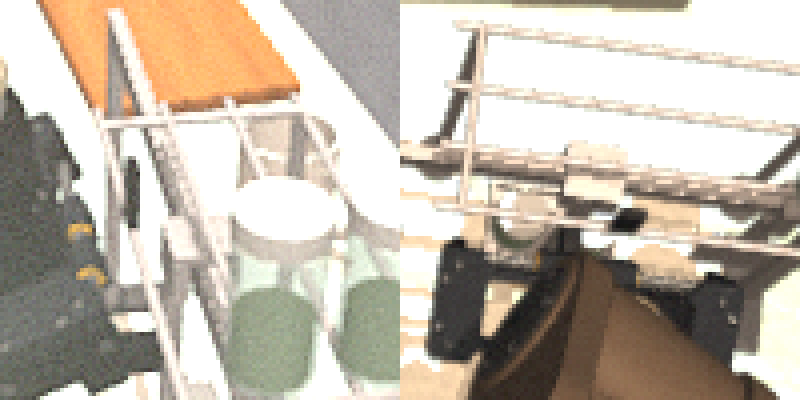

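Run:
```python
from h import *
im=np.load('pics/top8_i.npy').astype(int).sum(2)
print(im[154:170,328:352])
plate('top8',.258,railw(-.001,-.05),.03)
for uv in((339.1,162.5),): print((cast('top',uv,.258)[0,:2]-RO)@rot(RYAW))
```

```text
[[483 485 482 487 479 471 469 465 463 474 490 487 485 484 486 485 485 490
  487 480 481 478 483 483]
 [485 488 484 470 415 409 411 407 394 458 480 477 471 463 481 474 462 479
  488 486 490 486 480 483]
 [482 490 486 366 341 403 416 421 423 435 432 437 417 415 455 414 396 461
  477 486 481 477 485 481]
 [463 460 447 232 408 428 421 417 421 422 419 417 419 420 425 421 435 443
  449 476 478 485 485 486]
 [415 384 311 206 404 418 408 413 413 404 422 425 427 417 414 413 415 419
  412 483 483 478 488 486]
 [414 383 358 375 363 377 374 395 385 325 401 413 414 408 403 408 408 417
  416 472 483 485 487 486]
 [333 323 326 366 401 435 437 421 418 374 377 364 371 366 352 384 345 400
  412 451 460 463 468 463]
 [319 342 311 173 245 277 289 289 304 312 375 390 415 433 425 420 379 361
  381 379 375 385 427 406]
 [249 365 386 198 232 244 242 197 206 208 255 239 258 272 299 296 299 322
  365 402 431 431 420 405]
 [189 191 200 161 246 257 252 260 255 250 202 196 203 239 242 211 214 199
  236 295 331 341 318 323]
 [144 162 187 247 382 402 398 396 397 400 283 250 249 258 252 254 257 269
  293 380 394 388 307 313]
 [142 117 108 308 412 437 437 435 434 428 410 402 395 405 386 388 388 406
  281 242 250 244 259 255]
 [276 237 135 396 433 430 433 432 430 436 434 440 435 438 404 399 401 408
  238 187 191 190 249 262]
 [395 400 177 422 448 443 438 439 444 439 436 437 430 427 436 434 435 356
  157 101 132 144 212 248]
 [217 130 113 376 397 399 405 418 439 442 444 447 441 438 437 438 439 371
  240 215 162 137 128 124]
 [349 188 131 109 126 147 247 293 385 390 394 395 397 406 418 434 447 424
  416 419 301 238 236 213]]
plate n 195 mean rail [-0.0023 -0.0499] rail-frame 2..98% [[-0.0191, -0.0737], [0.0168, -0.0267]] z 0.2573 ((617.9937133789062, -106.60562896728516), (59.612796783447266, 37.2639045715332), 83.7154541015625)
[ 0.00023192 -0.05143531]
```

Run:
```python
from h import *
z=.0798; x=.0005
ctrl.move_linear(T(railw(x,-.065),z,RYAW)[0],vel=.05); st('mark')
ctrl.move_linear(T(railw(x,-.065),z+.0003,RYAW)[0],vel=.02); st('eased')
ctrl.release(); st('open'); ctrl.pause(.3)
ctrl.move_linear(T(railw(x,-.065),z,RYAW,.13)[0],vel=.12); st('away')
q=ctrl.state()['joint_positions'].copy(); q[0]+=.9; q[1]-=.15
ctrl.movej(q); st('clear')
snap('top','top9');snap('side','side9')
plate('top9',.258,railw(-.001,-.065),.03)
i=cv2.convertScaleAbs(np.load('pics/side9_i.npy')[150:300,230:380],alpha=1.6,beta=20); j=cv2.convertScaleAbs(np.load('pics/top9_i.npy')[130:200,310:380],alpha=1.6,beta=20)
cv2.imwrite('pics/g9.png',np.hstack([cv2.resize(a,(400,400),interpolation=cv2.INTER_NEAREST) for a in(i,j)])[:,:,::-1])
```

```text
mark t 21.03 tcp [ 0.5779 -0.1186  0.1483] F [1.1 1.2 3.5] gap 0.0119 gf 30.0
eased t 21.28 tcp [ 0.5778 -0.1185  0.1484] F [2.3 0.2 3.1] gap 0.012 gf 30.0
open t 22.68 tcp [ 0.5779 -0.1186  0.1486] F [-0.2  0.8  0.1] gap 0.0951 gf 0.0
away t 24.21 tcp [ 0.5231 -0.1129  0.2655] F [ 0.2 -0.4 -0.4] gap 0.0952 gf 0.0
clear t 25.88 tcp [0.3999 0.3314 0.343 ] F [-0.2 -0.5  0.2] gap 0.0949 gf 0.0
plate n 196 mean rail [-0.0027 -0.064 ] rail-frame 2..98% [[-0.0196, -0.0828], [0.0168, -0.0421]] z 0.2574 ((617.1552124023438, -122.28435516357422), (38.156253814697266, 51.18339538574219), 2.158039093017578)
```

View pics/g9.png

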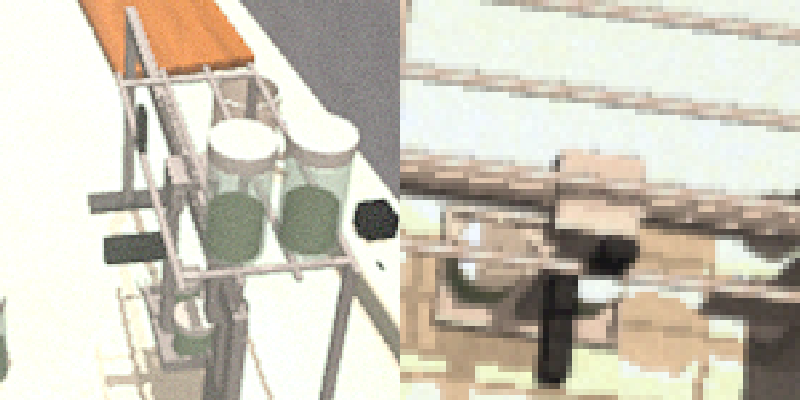

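The hook sits centred at the mark: its top-view plate spans 555–645 in the crop, centre ≈ pixel 345, within about 1 mm. The carrier hangs upright and the arm is clear.

```bash
python3 -c "
from h import *
print(ctrl.finish_job())"
```

```text
the job is handed in; nothing more can be done
None
```

The carrier hangs upright on the rail with its hook within about 1 mm of the mark, and the job was handed in at about 26 s; the first grip closed on nothing, because the real fingertips end 35 mm short of the stated tool frame, so I corrected for that and gripped again with the tool leaning 25° instead of 35°, for reach.

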